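Refill a sprung flooring-sample dispenser

TASK

Refill the spring-loaded dispenser with flooring samples. One full-size sample is already lying in the mouth on top of the two sprung catches: push it down until it snaps under both catches, then lay the other full-size sample (the loose one on the table that matches it in length and width) in the mouth, face up, and push that one down under the catches too. Leave the short sample, the narrow sample and everything else on the table where they are.

Things in the scene. Friction and masses are not known exactly. Their poses are not given: they have to be found in the camera images.
- dispenser: grey sprung dispenser fixed to the table, foot 230 (its x) x 110 (its y) mm; origin at the centre of its underside, on the table. Its bay, 156 (x) x 66 (y) mm inside, holds a pile of samples, length along its x, either way round. Black spring catches stand at both x ends; grey housings behind them end 118 mm above the table at x = +-113
- mouth (a point): centre of the bay at the level of the catch lips' undersides, 85 mm above the table; axes as the dispenser's. A sample pushed down at its middle (about 10 to 20 N) spreads the catches; once its top face is below this level they snap back over its ends, and the spring platform holds it up against the lips
- post (a point): top of one of four steel guide posts at x = +-57, y = +-36 mm of the dispenser, each 18 (x) x 6 (y) mm, inner faces at y = +-33; they flare outward above 118 and end 132 mm above the table. Between posts each long side is open from 57 mm above the table up, over 96 mm along x: room for fingers that hold a sample by its long edges
- catch_far (a joint): outward slide of the catch at the bay's +x end, m, 0 (in) to 0.013; spring 2.5 N at rest plus 100 N/m, returns by itself. 40 mm wide in y; its lip's tip is at x = 68 mm and its slope rises outward to x = 80 at 110 mm above the table. A sample laid in the mouth rests on the two slopes, underside about 101 mm above the table
- catch_near (a joint): the same for the mirrored catch at the bay's -x end
- platform (a joint): how far the aluminium spring platform under the pile has sunk, m: about 0 with the one stocked sample under the catches, 0.014 with two, 0.028 with three, end stop at 0.042; spring about 5.5 N at 0, plus 100 N/m
- stocked_sample: flooring sample: flat wooden board, brown core, pale wood face on top; 150 mm long (its x) x 60 wide (its y) x 14 thick, about 90 g; origin at the centre of its underside. It is already in the bay, under the catches, on the platform
- waiting_sample: flooring sample: flat wooden board, brown core, pale wood face on top; 150 mm long (its x) x 60 wide (its y) x 14 thick, about 90 g; origin at the centre of its underside. It lies in the dispenser's mouth on the slopes of the catches, not yet pushed under them
- loose_sample: flooring sample: flat wooden board, brown core, pale wood face on top; 150 mm long (its x) x 60 wide (its y) x 14 thick, about 90 g; origin at the centre of its underside. It lies face up on the table, to the left of the dispenser as seen from the robot; the one to add
- short_sample: flooring sample: flat wooden board, brown core, pale wood face on top; 105 mm long (its x) x 60 wide (its y) x 14 thick, about 65 g; origin at the centre of its underside. On the table; too short for the catches, leave alone
- narrow_sample: flooring sample: flat wooden board, brown core, pale wood face on top; 150 mm long (its x) x 35 wide (its y) x 14 thick, about 55 g; origin at the centre of its underside. On the table; too narrow for the bay, leave alone
- tape_measure: bystander: black and yellow tape measure, 66 x 38 x 62 mm high, origin under its centre
- glue_bottle: bystander: white glue bottle, 56 mm across, 150 mm high, origin under its centre
- screwdriver: bystander: screwdriver lying on the table

How it is judged:
By the outcome, as a careful person would: the job done as asked, in the order asked, and still so for the second after the job is handed in, with the robot touching nothing.
It also fails if it takes over 64 s, if anything falls off the work surface, if the arm or the gripper's body presses on something with over 40 N, if the wrist force passes 120 N, or if a joint passes its speed limit or range.

ROBOT

A 6-joint arm with a two-finger parallel gripper is mounted at the origin on the work surface. World frame = base frame: x ahead of the robot, y to its left, z up, the work surface at z = 0. Lengths are in mm, angles in degrees, forces in N, time in s.
With the tool pointing down it reaches from about 350 to 850 mm from the base axis. Payload 8.1 kg.
Tool frame: the origin (TCP) lies midway between the tips of the shut fingers; the grasp point (between the pads) lies 19 mm behind it; z points along the fingers, y is the direction in which the jaws open and shut (so a half turn about z gives the same grasp; the last joint's range is limited). The gripper opens to 85 mm and grips with 20 to 120 N. Pads are 22 mm wide; open, the fingers measure 114 mm over their backs; the gripper's body (76 mm by 85 mm) begins 54 mm behind the grasp point. The pads swing forward as they close: fully open they stand 13 mm farther back than shut.
Start: joints at [69.305, 7.471, 85.268, -0, 87.261, -4.893], TCP at [163.368, 577.335, 231.292] pointing down, gripper open.
Joint ranges: [-169.43, 169.43], [-51.17, 129.36], [1.28, 143.12], [-76.62, 256.62], [0, 156.53], [-152.29, 152.29]. Speed limits (degrees/s): [136.94, 136.94, 159.86, 180, 180, 180].

INTERFACE

Orientations are given as [roll, pitch, yaw] about the fixed x, y, z axes, in that order (R = Rz(yaw) Ry(pitch) Rx(roll)).
In Python, from bench import telemetry, snapshot, camera_params, job gives the robot as it stands. The module is installed in compiled form; this text tells all that it offers.
- The arm moves only by the shell command python3 -m jog 'ROWS' [FORCE]. ROWS is JSON, a list that holds one entry, the list of rows, each a list of 7 numbers: the shift along the tool's x, y, z in units of 50 mm (1.0 is 50 mm), then the turn, a rotation vector about the tool's x, y, z in units of 2 pi rad (1.0 is 2 pi rad), then the opening, from 0 (shut) to 1 (fully open). In form: [[[dx, dy, dz, rx, ry, rz, claw], ...]]. A call has 1 to 12 rows; each row shifts and turns the commanded pose from where the row before left it, along the tool's axes as they then stand; what a row does not reach is not made up. A row lasts 1/8 s, in which the tool goes at most 62.5 mm and 10.7 degrees, less where a joint would pass 70% of its speed; a pose out of reach is approached as far as the arm can. A call with a number of a shift or a turn outside -1 to 1 is refused whole. A call with a gripper value outside its range is refused whole. The fingers move at their own pace and stop on an object; FORCE is the grip in N (left out, the last holds). Time passes only in rows, so rows that do not move let the fingers close. It gives the time, the measured TCP pose, the force and the opening at its end, in the units of the state.
- telemetry.sense(): the state, without advancing time (a new reading comes with each control period).
- snapshot(name): name is "scene" or "top"; returns (picture, depth): 480x640x3 uint8, red, green, blue; 480x640 float32, mm along the optical axis (not along the pixel's ray), 0 where there is no reading.
- camera_params(name): a dict with "K" (3x3 intrinsics, pixels), "extrinsics" (4x4, takes a point from camera to world coordinates). Camera axes: x right, y down, z forward; pixel columns grow to the right and rows downward; lengths in mm; the calibration is good to about 2 mm. A picture is of the moment at which its call begins. camera_params takes no time and is no camera call.
- job.hand_in(): hands the job in, once; it reports no verdict.
The state is a dict: "time": time; "joint_pos": joint angles; "qd": joint speeds; "joint_efforts": joint torques, N m; "tool_pos": TCP position; "tcp_rot": TCP orientation; "ft_force": force on the tool from outside, world axes, zero at the start; "wrist_torque": the same for the moment, N m; "finger_gap": finger opening in mm.
Only numpy, scipy, OpenCV 4.12 (cv2) and the standard library are available. Lean on these libraries where they do the work, as an engineer would, in place of code of your own. Each camera call takes 0.05 s, during which the arm holds its last target. There are 200 camera calls.

## Working session

There is one attempt and no reset: what is moved stays moved. The work goes in short steps, Python scripts to look and compute and a shell command to move; the robot and the scene stay as the last step left them, time stands still between calls to the robot, and variables do not carry over. Pictures are saved under pics/ and viewed, about 8 in all and at most 12, crops included, and the job is handed in when it is done.

```bash
mkdir -p pics
python3 - <<'E'
from bench import telemetry, snapshot, camera_params
import cv2,numpy as np
for n in("scene","top"):
    p,d=snapshot(n); cv2.imwrite(f"pics/{n}0.png",p[:,:,::-1]); np.save(f"pics/{n}0.npy",d)
    c=camera_params(n); print(n,np.round(c["K"],1).tolist(),np.round(c["extrinsics"],3).tolist())
print(telemetry.sense())
E
```

```text
scene [[579.8, 0.0, 318.3], [0.0, 579.8, 240.9], [0.0, 0.0, 1.0]] [[-0.588, 0.673, -0.448, 1095.763], [0.809, 0.494, -0.32, 401.08], [0.006, -0.55, -0.835, 1023.055], [0.0, 0.0, 0.0, 1.0]]
top [[570.3, 0.0, 314.4], [0.0, 570.3, 244.0], [0.0, 0.0, 1.0]] [[-0.006, -0.999, 0.049, 563.869], [-1.0, 0.004, -0.023, 77.643], [0.023, -0.049, -0.999, 1033.517], [0.0, 0.0, 0.0, 1.0]]
{'time': 0.1, 'joint_pos': array([ 6.93047957e+01,  7.51125445e+00,  8.53248306e+01, -2.54188975e-03,
        8.72636530e+01, -4.89195001e+00]), 'qd': array([ 0.0484919 , -0.08676241, -0.21337653, -0.06740588,  0.01710838,
        0.06754016]), 'joint_efforts': array([ 7.06538231e-04, -5.70946705e+01, -5.01945662e+01, -2.33984374e-04,
        8.04579060e-03, -3.97102929e-05]), 'tool_pos': array([163.19851444, 576.83568644, 230.32725588]), 'tcp_rot': array([-1.79900409e+02, -5.97583069e-03,  1.64196864e+02]), 'ft_force': array([-0.21311314,  0.23029465, -0.56911263]), 'wrist_torque': array([-0.03948612,  0.02931678,  0.05096613]), 'finger_gap': 85.03657215488398}
```

View pics/top0.png

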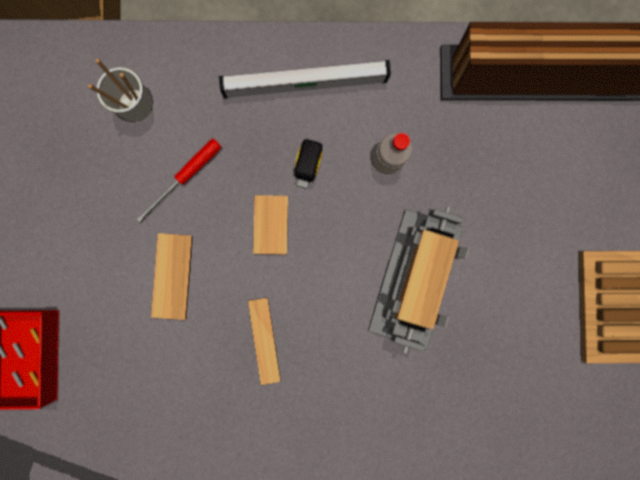

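View pics/scene0.png

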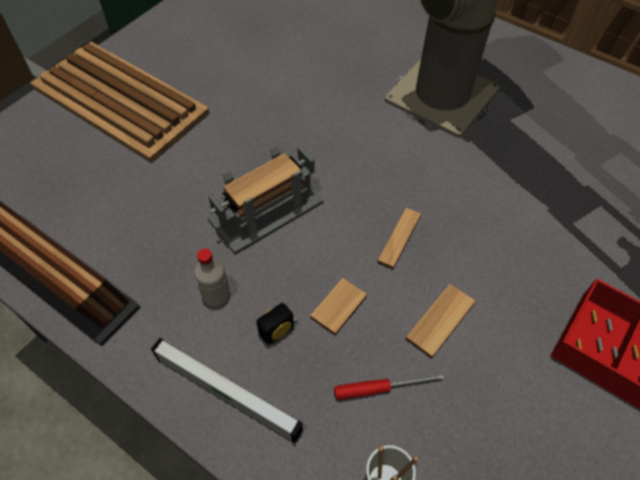

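The top view shows the loose sample at (172,277), the short one at (270,225), the narrow one at (264,341), and the waiting sample in the mouth at (428,280). The scene view agrees. Next I measure them.

```bash
cat > h.py <<'E'
import cv2,numpy as np
from bench import camera_params,snapshot,telemetry
def cast(n,uv,z):
    c=camera_params(n);K=np.array(c["K"]);T=np.array(c["extrinsics"])
    uv=np.atleast_2d(np.asarray(uv,float)); r=np.c_[uv,np.ones(len(uv))]@np.linalg.inv(K).T@T[:3,:3].T
    return T[:3,3]+r*((z-T[2,3])/r[:,2])[:,None]
def cloud(n,d):
    c=camera_params(n);K=np.array(c["K"]);T=np.array(c["extrinsics"])
    v,u=np.indices(d.shape); P=np.stack([u,v,np.ones_like(u)],-1)@np.linalg.inv(K).T*d[...,None]
    return P@T[:3,:3].T+T[:3,3]
def wood(p):
    h=cv2.cvtColor(p,cv2.COLOR_RGB2HSV)
    return cv2.inRange(h,(8,80,120),(25,255,255))
def rect(n,cnt,z):
    w=cast(n,cnt.reshape(-1,2),z)[:,:2].astype(np.float32)
    (c,s,a)=cv2.minAreaRect(w)
    if s[0]<s[1]: s=s[::-1];a+=90
    return np.round(c,1),np.round(s,1),round((a+90)%180-90,1)
E
python3 - <<'E'
from h import *
for n in("top","scene"):
    p=cv2.imread(f"pics/{n}0.png")[:,:,::-1].copy();d=np.load(f"pics/{n}0.npy");P=cloud(n,d)
    for c in cv2.findContours(wood(p),0,1)[0]:
        if not 600<cv2.contourArea(c)<6000: continue
        m=np.zeros(d.shape,np.uint8);cv2.drawContours(m,[c],-1,1,-1)
        m=cv2.erode(m,np.ones((5,5)));z=np.median(P[m>0][:,2])
        print(n,c.reshape(-1,2).mean(0).round(),"z",z.round(1),*rect(n,c,z))
    Z=P[...,2]
    if n=="top":
        m=((Z>121)&(Z<145)).astype(np.uint8);m[:200]=0;m[:,:340]=0;m[:,500:]=0;m[380:]=0
        k,l,s,c=cv2.connectedComponentsWithStats(m)
        for i in range(1,k):
            if s[i,4]>5: print("post",s[i,4],P[l==i].mean(0).round(1))
        m=((Z>5)&(Z<25)).astype(np.uint8);m[:200]=0;m[:,:340]=0;m[:,500:]=0;m[380:]=0
        print("foot",np.median(Z[m>0]))
        m=((Z>5)&(Z<145)).astype(np.uint8);m[:200]=0;m[:,:360]=0;m[:,480:]=0;m[365:]=0
        v=cv2.resize(p[190:370,350:490],None,fx=4,fy=4,interpolation=2)[:,:,::-1];cv2.imwrite("pics/crop.png",v[:600])
E
```

```text
top [264. 341.] z 13.7 [442.9 144.7] [151.2  37. ] 8.8
top [614. 313.] z 22.6 [ 500.1 -477.4] [201.3 102.1] -0.5
top [171. 276.] z 13.8 [558.6 309.1] [151.2  61.8] -4.1
top [428. 279.] z 114.3 [ 551.8 -126.9] [151.2  61.5] -17.3
top [270. 224.] z 13.7 [649.6 133.3] [106.   60.8] -0.2
top [555.  53.] z 124.4 [ 921.2 -339.5] [280.3  18.3] -89.8
top [555.  35.] z 124.3 [ 951.3 -340.2] [280.7  18.4] -89.8
post 66 [ 616.8 -107.8  128.9]
post 97 [ 593.2 -181.8  128.4]
post 64 [508.6 -73.2 128.8]
post 95 [ 484.9 -147.4  128.3]
foot 11.640200379738076
scene [441. 319.] z 14.9 [558.2 309. ] [150.6  60.7] -4.0
scene [338. 304.] z 14.6 [649.8 132.9] [105.3  60.8] -1.7
scene [399. 236.] z 14.6 [442.4 144.1] [150.5  35.8] 8.7
scene [ 49. 247.] z 124.4 [ 917.8 -340. ] [280.5  12.1] 90.0
scene [261. 179.] z 115.2 [ 552.4 -127.5] [150.   60.9] -17.1
scene [ 95. 105.] z 43.3 [ 571.3 -638.1] [376.8  22.4] 89.4
scene [112.  93.] z 38.9 [ 513.8 -638.2] [374.5  28.7] -88.9
scene [130.  80.] z 41.2 [ 459.5 -637.8] [376.6  22.4] 89.6
scene [129. 102.] z 20.5 [ 500.  -638.7] [418.9 201.5] 90.0
```

View pics/crop.png

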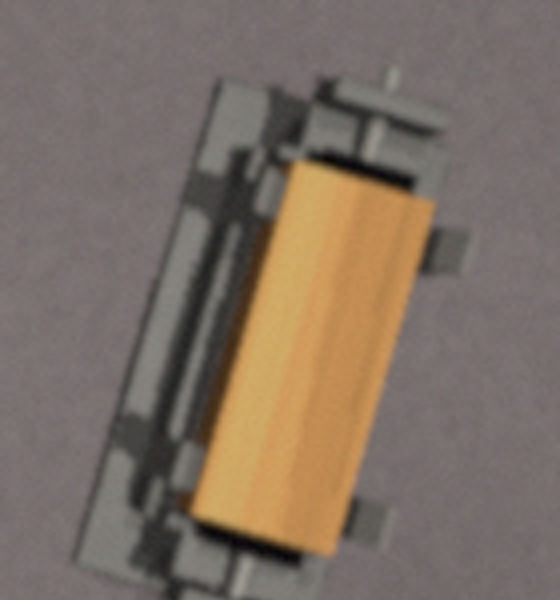

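Both views and the four posts agree: the dispenser is at (551,-127.5), yaw -17.6, and the loose sample at (558.5,309), yaw -4.1. All sizes match. I'll write a planner that only computes the rows.

```bash
cat > plan.py <<'E'
import sys,numpy as np
from bench import telemetry
from scipy.spatial.transform import Rotation as Ro
s=telemetry.sense(); x,y,z,yaw=map(float,sys.argv[1:5])
R=Ro.from_euler("xyz",s["tcp_rot"],degrees=True)
d=R.inv().apply(np.array([x,y,z])-s["tool_pos"])/50
G=Ro.from_euler("xyz",[180,0,yaw],degrees=True)
rv=(R.inv()*G).as_rotvec()/(2*np.pi)
print("t",s["time"],"shift",d.round(3),"turn",rv.round(4),"F",s["ft_force"].round(1),"gap",round(s["finger_gap"],1),"tcp",s["tool_pos"].round(1),s["tcp_rot"].round(1))
E
python3 plan.py 551 -127.5 200 162.4
```

```text
t 0.1 shift [-11.299 -11.441   0.625] turn [-0.0003 -0.      0.005 ] F [-0.2  0.2 -0.6] gap 85.0 tcp [163.2 576.8 230.3] [-179.9   -0.   164.2]
```

```bash
python3 -m jog '[[[-0.3,-0.3,0,0,0,0,0],[-0.6,-0.6,0,0,0,0,0],[-0.7,-0.7,0,0,0,0,0],[-0.7,-0.7,0,0,0,0,0],[-0.7,-0.7,0,0,0,0,0],[-0.7,-0.7,0,0,0,0,0],[-0.7,-0.7,0,0,0,0,0],[-0.7,-0.7,0,0,0,0,0],[-0.7,-0.7,0,0,0,0,0],[-0.7,-0.7,0,0,0,0,0],[-0.7,-0.7,0,0,0,0,0],[-0.7,-0.7,0,0,0,0,0]]]' 40
python3 plan.py 551 -127.5 200 162.4
```

```text
time: 1.6
tool_pos: [436.2, 88.1, 231.0]
tcp_rot: [180.0, -0.0, 164.2]
ft_force: [0.7, 0.4, 0.4]
finger_gap: -0.5
t 1.6 shift [-3.384 -3.524  0.62 ] turn [ 0.    -0.     0.005] F [0.7 0.4 0.4] gap -0.5 tcp [436.2  88.1 231. ] [180.   -0.  164.2]
```

```bash
python3 -m jog '[[[-0.7,-0.7,0.1,0,0,0.005,0],[-0.7,-0.7,0.1,0,0,0,0],[-0.7,-0.7,0.1,0,0,0,0],[-0.6,-0.6,0.1,0,0,0,0],[-0.4,-0.4,0.1,0,0,0,0],[-0.1,-0.1,0.1,0,0,0,0],[0,0,0,0,0,0,0],[0,0,0,0,0,0,0]]]'
python3 plan.py 551 -127.5 120 162.4
```

```text
time: 2.6
tool_pos: [541.1, -109.4, 201.4]
tcp_rot: [180.0, -0.0, 162.4]
ft_force: [-0.7, 0.2, -0.3]
finger_gap: -0.1
t 2.6 shift [-0.299 -0.285  1.627] turn [ 0.     -0.      0.0001] F [-0.7  0.2 -0.3] gap -0.1 tcp [ 541.1 -109.4  201.4] [180.   -0.  162.4]
```

```bash
python3 -m jog '[[[-0.15,-0.15,0.2,0,0,0,0],[-0.15,-0.135,0.3,0,0,0,0],[0,0,0.5,0,0,0,0],[0,0,0.4,0,0,0,0],[0,0,0.2,0,0,0,0],[0,0,0,0,0,0,0],[0,0,0,0,0,0,0]]]'
python3 plan.py 551 -127.5 82 162.4
```

```text
time: 3.48
tool_pos: [552.0, -128.7, 122.2]
tcp_rot: [-180.0, 0.1, 162.4]
ft_force: [0.1, -1.6, -0.5]
finger_gap: 0.0
t 3.475 shift [0.028 0.018 0.805] turn [-0.      0.0002  0.    ] F [ 0.1 -1.6 -0.5] gap 0.0 tcp [ 552.  -128.7  122.2] [-1.800e+02  1.000e-01  1.624e+02]
```

```bash
python3 -m jog '[[[0.02,0.01,0.1,0,0,0,0],[0,0,0.08,0,0,0,0],[0,0,0.08,0,0,0,0],[0,0,0.08,0,0,0,0],[0,0,0.08,0,0,0,0],[0,0,0.08,0,0,0,0]]]'
python3 plan.py 551 -127.5 81 162.4
```

```text
time: 4.22
tool_pos: [551.8, -128.2, 97.5]
tcp_rot: [-180.0, 0.2, 162.4]
ft_force: [2.0, -0.7, 4.0]
finger_gap: -0.0
t 4.225 shift [0.02  0.009 0.331] turn [-0.      0.0005  0.    ] F [ 2.  -0.7  4. ] gap -0.0 tcp [ 551.8 -128.2   97.5] [-180.     0.2  162.4]
```

```bash
python3 -m jog '[[[0,0,0.08,0,0,0,0],[0,0,0.08,0,0,0,0],[0,0,0.08,0,0,0,0],[0,0,0.08,0,0,0,0],[0,0,0,0,0,0,0]]]'
python3 plan.py 551 -127.5 80 162.4
```

```text
time: 4.85
tool_pos: [550.8, -127.9, 80.2]
tcp_rot: [-180.0, 0.0, 162.4]
ft_force: [3.6, -1.4, 4.4]
finger_gap: -0.0
t 4.85 shift [-0.002  0.009  0.005] turn [-0.      0.0001 -0.    ] F [ 3.6 -1.4  4.4] gap -0.0 tcp [ 550.8 -127.9   80.2] [-180.     0.   162.4]
```

The 4.4 N matches the spring minus the pile's weight. I retreat up and sideways towards the loose sample, then look.

```bash
python3 -m jog '[[[0,0,-0.2,0,0,0,0],[0,0,-0.8,0,0,0,0],[0,0,-1,0,0,0,0],[0.2,0.4,-0.6,0,0,0,1],[0.4,0.6,-0.2,0,0,0,1],[0.4,0.8,0,0,0,0,1],[0.4,0.8,0,0,0,0,1],[0.4,0.8,0,0,0,0,1],[0.4,0.8,0,0,0,0,1]]]'
python3 - <<'E'
from h import *
o=[]
p,d=snapshot("top");P=cloud("top",d)
for c in cv2.findContours(wood(p),0,1)[0]:
    if 600<cv2.contourArea(c)<6000 and 130<c[:,0,0].mean()<480:
        m=np.zeros(d.shape,np.uint8);cv2.drawContours(m,[c],-1,1,-1);m=cv2.erode(m,np.ones((5,5)))
        z=np.median(P[m>0][:,2]);print(c.mean((0,1)).round(),z.round(1),*rect("top",c,z))
q,_=snapshot("scene")
a=cv2.resize(p[190:370,340:500],None,fx=3,fy=3);b=cv2.resize(q[130:260,190:340],None,fx=3,fy=3)
im=np.zeros((540,480+450,3),np.uint8);im[:540,:480]=a;im[:390,480:]=b
cv2.imwrite("pics/a1.png",cv2.resize(im[:,:,::-1],(800,465)))
E
python3 plan.py 558.5 309 100 175.9
```

```text
time: 5.98
tool_pos: [507.8, 106.9, 220.0]
tcp_rot: [-179.9, -0.1, 162.4]
ft_force: [0.8, -0.7, 0.2]
finger_gap: 85.3
[169. 273.] 13.9 [558.4 309. ] [151.2  61.6] -4.3
[424. 278.] 84.7 [ 552.7 -127.4] [151.1  61.3] -17.5
[270. 224.] 13.8 [649.6 133.3] [105.9  60.8] -0.2
t 6.075 shift [0.211 4.118 2.403] turn [ 0.0001 -0.0004 -0.0369] F [ 0.3 -0.6  0.4] gap 85.3 tcp [507.4 109.2 220. ] [180.   -0.2 162.6]
```

View pics/a1.png

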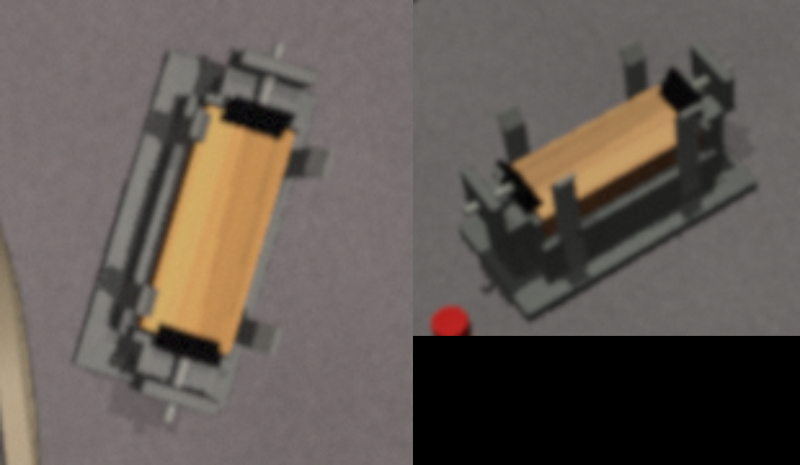

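It snapped: the top face is at 84.7 mm and both black catches lie over its ends, at (255,115) and (188,345). Now the loose sample.

```bash
python3 -m jog '[[[0.03,0.7,0.1,0,0,0,1],[0.03,0.7,0.4,0,0,0,1],[0.03,0.7,0.5,0,0,0,1],[0.03,0.7,0.5,0,0,0,1],[0.03,0.6,0.5,0,0,0,1],[0,0.4,0.3,0,0,-0.012,1],[0,0.1,0,0,0,-0.013,1],[0,0,0,0,0,-0.012,1],[0,0,0,0,0,0,1],[0,0,0,0,0,0,1]]]'
python3 plan.py 558.5 309 0 175.8
```

```text
time: 7.32
tool_pos: [560.5, 293.3, 105.2]
tcp_rot: [-180.0, -0.0, 175.6]
ft_force: [-0.6, -0.7, 0.3]
finger_gap: 85.2
t 7.325 shift [0.063 0.312 2.103] turn [-0.0001 -0.0001 -0.0005] F [-0.6 -0.7  0.3] gap 85.2 tcp [560.5 293.3 105.2] [-180.    -0.   175.6]
```

```bash
python3 -m jog '[[[0.06,0.31,0.2,0,0,0,1],[0,0,0.5,0,0,0,1],[0,0,0.6,0,0,0,1],[0,0,0.5,0,0,0,1],[0,0,0.2,0,0,0,1],[0,0,0.08,0,0,0,1],[0,0,0,0,0,0,1],[0,0,0,0,0,0,1]]]'
python3 plan.py 558.5 309 0 175.8
```

```text
time: 8.32
tool_pos: [559.7, 310.0, 2.6]
tcp_rot: [179.9, 0.1, 175.7]
ft_force: [1.1, 0.2, 0.7]
finger_gap: 85.3
t 8.325 shift [ 0.023 -0.022  0.052] turn [ 0.0002  0.0003 -0.0002] F [1.1 0.2 0.7] gap 85.3 tcp [559.7 310.    2.6] [1.799e+02 1.000e-01 1.757e+02]
```

```bash
python3 -m jog '[[[0.02,-0.02,0.06,0,0,0,1],[0,0,0,0,0,0,0.75],[0,0,0,0,0,0,0.65],[0,0,0,0,0,0,0.5],[0,0,0,0,0,0,0.5],[0,0,0,0,0,0,0.5],[0,0,0,0,0,0,0.5]]]' 40
python3 plan.py 558.5 309 0 175.8
```

```text
time: 9.2
tool_pos: [558.0, 308.7, -1.3]
tcp_rot: [180.0, 0.0, 175.7]
ft_force: [-0.9, -0.9, 4.2]
finger_gap: 59.0
t 9.2 shift [-0.009  0.007 -0.027] turn [ 0.      0.0001 -0.0002] F [-0.9 -0.9  4.2] gap 59.0 tcp [558.  308.7  -1.3] [180.    0.  175.7]
```

```bash
python3 -m jog '[[[0,0,-0.2,0,0,0,0.5],[0,0,-0.6,0,0,0,0.5],[0,0,-0.8,0,0,0,0.5],[0,0,-0.8,0,0,0,0.5],[0,0,-0.8,0,0,0,0.5],[0,0,-0.6,0,0,0,0.5],[0,0,-0.2,0,0,0,0.5],[0,0,0,0,0,0,0.5]]]' 40
python3 plan.py 551 -127.5 200 162.4
```

```text
time: 10.2
tool_pos: [557.8, 308.6, 198.3]
tcp_rot: [180.0, 0.0, 175.7]
ft_force: [-0.0, 0.9, -2.0]
finger_gap: 58.9
t 10.2 shift [-0.515 -8.709 -0.036] turn [0.    0.    0.037] F [-0.   0.9 -2. ] gap 58.9 tcp [557.8 308.6 198.3] [180.    0.  175.7]
```

```bash
python3 -m jog '[[[0,-0.3,0,0,0,0,0.5],[-0.05,-0.6,0,0,0,0,0.5],[-0.05,-0.9,0,0,0,0,0.5],[-0.06,-1,0,0,0,0,0.5],[-0.06,-1,0,0,0,0,0.5],[-0.06,-1,0,0,0,0,0.5],[-0.06,-1,0,0,0,0,0.5],[-0.06,-1,0,0,0,0,0.5],[-0.06,-0.9,0,0,0,0,0.5],[-0.05,-0.6,0,0,0,0.012,0.5],[0,-0.3,0,0,0,0.013,0.5],[0,0,0,0,0,0.012,0.5]]]'
python3 plan.py 551 -127.5 140 162.4
```

```text
time: 11.7
tool_pos: [548.1, -123.8, 196.1]
tcp_rot: [-180.0, -0.2, 162.1]
ft_force: [-0.4, 0.6, -1.2]
finger_gap: 58.9
t 11.7 shift [-0.082 -0.051  1.122] turn [-0.0001 -0.0005 -0.0008] F [-0.4  0.6 -1.2] gap 58.9 tcp [ 548.1 -123.8  196.1] [-180.    -0.2  162.1]
```

```bash
python3 -m jog '[[[-0.08,-0.05,0.2,0,0,0,0.5],[0,0,0.4,0,0,0,0.5],[0,0,0.3,0,0,0,0.5],[0,0,0.02,0,0,0,0.5],[0,0,0,0,0,0,0.5],[0,0,0,0,0,0,0.5]]]'
python3 plan.py 551 -127.5 100 162.4
python3 - <<'E'
from h import *
for n in("top","scene"):
    p,d=snapshot(n);P=cloud(n,d);Z=P[...,2]
    m=(wood(p)>0)&(Z>135)&(Z<185)&(np.hypot(P[...,0]-551,P[...,1]+127.5)<95)
    z=np.median(Z[m]);uv=np.argwhere(m)[:,::-1]
    print(n,len(uv),z,*rect(n,uv.reshape(-1,1,2),z))
    v,u=(180,340) if n=="top" else (110,190)
    cv2.imwrite(f"pics/hold_{n}.png",cv2.resize(p[v:v+180,u:u+180],None,fx=2.2,fy=2.2)[:,:,::-1])
a=np.hstack([cv2.imread(f"pics/hold_{n}.png") for n in("top","scene")]);cv2.imwrite("pics/hold.png",a)
E
```

```text
time: 12.45
tool_pos: [553.6, -125.6, 153.2]
tcp_rot: [-180.0, 0.1, 162.4]
ft_force: [-0.2, -0.0, -0.8]
finger_gap: 58.7
t 12.45 shift [ 0.04  -0.052  1.064] turn [-0.      0.0002  0.0001] F [-0.2 -0.  -0.8] gap 58.7 tcp [ 553.6 -125.6  153.2] [-1.800e+02  1.000e-01  1.624e+02]
top 1410 168.27696183564 [ 556.4 -115.9] [149.5  41.8] -17.4
scene 383 169.0767339768007 [ 555.  -123.8] [150.2  58.9] -18.6
```

View pics/hold.png

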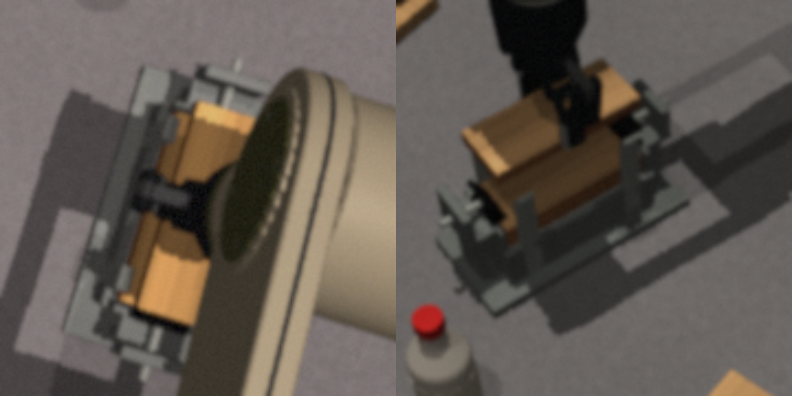

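The held sample is level, aligned, and 155 mm up. In the right-hand scene crop its ends are at (480,150) and (620,75), clear above the posts. I correct the small offset and lower it to the slopes.

```bash
python3 -m jog '[[[0.04,-0.05,0,0,0,0,0.5],[0,0,0.15,0,0,0,0.5],[0,0,0.2,0,0,0,0.5],[0,0,0.2,0,0,0,0.5],[0,0,0.2,0,0,0,0.5],[0,0,0,0,0,0,0.5],[0,0,0,0,0,0,0.5]]]'
python3 plan.py 551 -127.5 100 162.4
```

```text
time: 13.42
tool_pos: [550.5, -127.3, 114.9]
tcp_rot: [180.0, 0.0, 162.4]
ft_force: [0.3, 0.6, -0.8]
finger_gap: 59.1
t 13.425 shift [-0.011 -0.     0.298] turn [ 0.  0. -0.] F [ 0.3  0.6 -0.8] gap 59.1 tcp [ 550.5 -127.3  114.9] [180.    0.  162.4]
```

```bash
python3 -m jog '[[[-0.01,0,0.1,0,0,0,0.5],[0,0,0.1,0,0,0,0.5],[0,0,0.1,0,0,0,0.5],[0,0,0,0,0,0,0.5],[0,0,0,0,0,0,0.5]]]'
python3 plan.py 551 -127.5 100 162.4
```

```text
time: 14.05
tool_pos: [550.9, -127.5, 99.9]
tcp_rot: [-180.0, 0.0, 162.4]
ft_force: [1.0, -0.6, 0.2]
finger_gap: 58.8
t 14.05 shift [-0.001  0.    -0.002] turn [-0.  0. -0.] F [ 1.  -0.6  0.2] gap 58.8 tcp [ 550.9 -127.5   99.9] [-180.     0.   162.4]
```

Contact: Fz rose by 1 N, about the sample's weight. Release, rise, shut, look.

```bash
python3 -m jog '[[[0,0,0,0,0,0,0.7],[0,0,0,0,0,0,0.85],[0,0,0,0,0,0,1],[0,0,0,0,0,0,1],[0,0,-0.2,0,0,0,1],[0,0,-0.5,0,0,0,1],[0,0,-0.5,0,0,0,1],[0,0,-0.2,0,0,0,0],[0,0,0,0,0,0,0],[0,0,0,0,0,0,0],[0,0,0,0,0,0,0]]]'
python3 plan.py 551 -127.5 120 162.4
python3 - <<'E'
from h import *
n="scene";p,d=snapshot(n);P=cloud(n,d);Z=P[...,2]
m=(wood(p)>0)&(Z>90)&(Z<135)&(np.hypot(P[...,0]-551,P[...,1]+127.5)<95)
m=cv2.morphologyEx(m.astype(np.uint8),2,np.ones((3,3)))>0
z=np.median(Z[m]);uv=np.argwhere(m)[:,::-1];A=np.c_[P[m][:,:2]-[551,-127.5],np.ones(m.sum())]
print(z,*rect(n,uv.reshape(-1,1,2),z),"tilt",np.degrees(np.linalg.lstsq(A,Z[m],rcond=None)[0][:2]))
cv2.imwrite("pics/laid.png",cv2.resize(p[110:290,190:370],None,fx=2.5,fy=2.5)[:,:,::-1])
E
```

```text
time: 15.42
tool_pos: [550.1, -127.2, 168.5]
tcp_rot: [-180.0, -0.1, 162.4]
ft_force: [0.6, 0.1, 0.2]
finger_gap: 12.1
t 15.425 shift [-0.02   0.001  0.97 ] turn [-0.     -0.0003 -0.    ] F [0.6 0.1 0.2] gap 12.1 tcp [ 550.1 -127.2  168.5] [-1.800e+02 -1.000e-01  1.624e+02]
114.8287062128818 [ 554.2 -120.5] [150.4  48.1] -18.3 tilt [0.16040677 2.87681562]
```

View pics/laid.png

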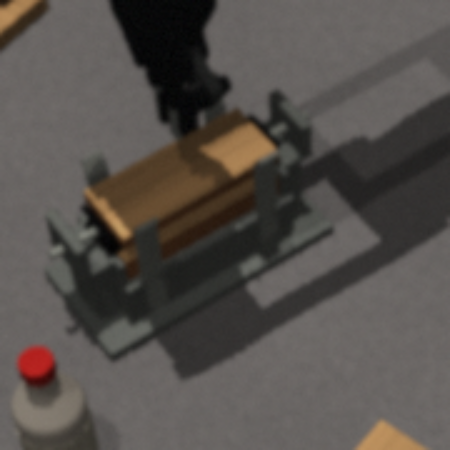

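The sample lies on both slopes, top at 114.8 mm, between the posts. In the crop it runs from (90,190) to (275,140). The 2.9° tilt fit includes side-face pixels, so I discount it. Push.

```bash
python3 -m jog '[[[-0.02,0,0.2,0,0,0,0],[0,0,0.4,0,0,0,0],[0,0,0.25,0,0,0,0],[0,0,0.1,0,0,0,0],[0,0,0.08,0,0,0,0],[0,0,0.08,0,0,0,0],[0,0,0.08,0,0,0,0],[0,0,0.08,0,0,0,0],[0,0,0.08,0,0,0,0],[0,0,0.08,0,0,0,0]]]'
python3 plan.py 551 -127.5 80 162.4
```

```text
time: 16.73
tool_pos: [553.4, -128.3, 100.2]
tcp_rot: [-180.0, 0.2, 162.4]
ft_force: [-1.9, 0.3, 14.2]
finger_gap: -0.1
t 16.725 shift [0.052 0.    0.403] turn [-0.      0.0006 -0.    ] F [-1.9  0.3 14.2] gap -0.1 tcp [ 553.4 -128.3  100.2] [-180.     0.2  162.4]
```

```bash
python3 -m jog '[[[0,0,0.08,0,0,0,0],[0,0,0.08,0,0,0,0],[0,0,0.08,0,0,0,0],[0,0,0.08,0,0,0,0],[0,0,0.04,0,0,0,0],[0,0,0,0,0,0,0],[0,0,0,0,0,0,0]]]'
python3 plan.py 551 -127.5 80 162.4
```

```text
time: 17.6
tool_pos: [552.6, -128.0, 81.0]
tcp_rot: [-180.0, 0.1, 162.4]
ft_force: [4.0, -1.1, 4.0]
finger_gap: -0.1
t 17.6 shift [0.033 0.001 0.021] turn [-0.      0.0003 -0.    ] F [ 4.  -1.1  4. ] gap -0.1 tcp [ 552.6 -128.    81. ] [-1.800e+02  1.000e-01  1.624e+02]
```

```bash
python3 -m jog '[[[0,0,0.04,0,0,0,0],[0,0,0,0,0,0,0],[0,0,-0.2,0,0,0,0],[0,0,-0.8,0,0,0,0],[0,0,-1,0,0,0,0],[0.2,0.4,-0.6,0,0,0,0],[0.4,0.6,-0.2,0,0,0,0],[0.4,0.8,0,0,0,0,0],[0.4,0.8,0,0,0,0,0],[0.4,0.8,0,0,0,0,0],[0,0.4,0,0,0,0,0],[0,0,0,0,0,0,0]]]'
python3 - <<'E'
from h import *
p,d=snapshot("top");P=cloud("top",d)
for c in cv2.findContours(wood(p),0,1)[0]:
    if 600<cv2.contourArea(c)<6000 and 130<c[:,0,0].mean()<480:
        m=np.zeros(d.shape,np.uint8);cv2.drawContours(m,[c],-1,1,-1);m=cv2.erode(m,np.ones((5,5)))
        z=np.median(P[m>0][:,2]);print(c.mean((0,1)).round(),z.round(1),*rect("top",c,z))
q,_=snapshot("scene")
a=cv2.resize(p[190:370,340:500],None,fx=3,fy=3);b=cv2.resize(q[130:310,190:340],None,fx=3,fy=3)
im=np.hstack([a,b])
cv2.imwrite("pics/a2.png",cv2.resize(im[:,:,::-1],(800,465)))
for c in cv2.findContours(wood(q),0,1)[0]:
    if 600<cv2.contourArea(c)<6000 and 330<c[:,0,0].mean()<480: print("scene",c.mean((0,1)).round(),*rect("scene",c,14))
E
```

```text
time: 19.1
tool_pos: [523.1, 81.4, 217.8]
tcp_rot: [-180.0, -0.1, 162.5]
ft_force: [-0.1, -0.1, -0.0]
finger_gap: -0.1
[424. 278.] 84.8 [ 553.1 -127.7] [151.2  61.3] -17.6
[270. 224.] 13.7 [651.4 132.9] [103.4  61.7] -1.4
scene [337. 307.] [654.4 132.9] [96.4 61.1] -1.0
```

View pics/a2.png

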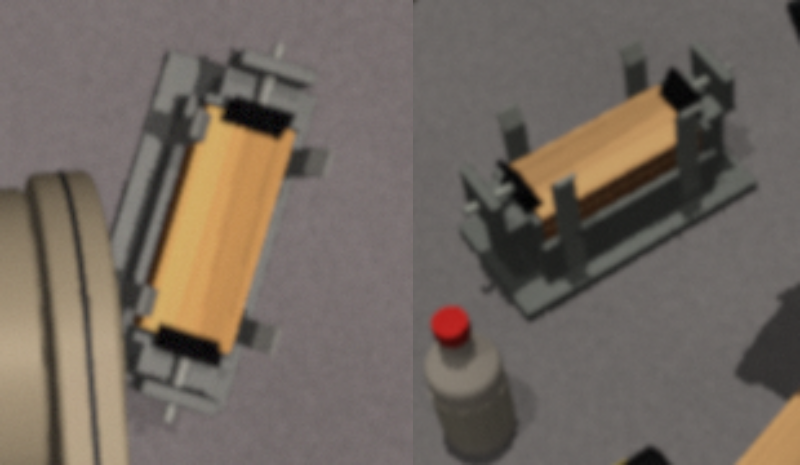

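The top face is at 84.8 mm, both catches are back over the ends at (255,115) and (188,345), and the pile shows more layers. The robot touches nothing, so I hand in.

```bash
python3 -c "
from bench import job,telemetry
print(job.hand_in(),telemetry.sense()['time'])"
```

```text
the job is handed in; nothing more can be done
the job is handed in; nothing more can be done
```

I pushed the waiting sample under both catches, then laid the loose full-size sample face up in the mouth and pushed it under too. The job was handed in at about 19 s of the 64 s allowed.

**Last checks:**
- After each push the top face measured 84.7–84.8 mm, against a lip level of 85 mm. Both catches were visibly back over the ends.
- The last wrist force was about 0 N with the arm clear of everything. The highest force I read was about 14 N, during the second push.

**Checks that were weaker or disagreed:**
- A tilt fit of the second sample before its push gave 2.9°. I discounted it because the fit included side-face pixels.
- In the last pictures the short sample read 2–5 mm off and 3–9 mm short of its true length. I put this down to the arm's shadow, since nothing went near it.
- I did not measure the narrow sample again at the end; the arm was in the way.

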